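# Nudge a tin out of a packed rack and put it in the kit tray

## Robot

A 6-joint arm with a two-finger parallel gripper is mounted at the origin on a cart in front of the work surface, level with it; the furniture and walls round the work are solid. World frame = base frame: x ahead of the robot, y to its left, z up, the work surface at z = 0. Lengths are in m, angles in rad, forces in N, time in s.
With the tool pointing down it reaches from about 0.35 to 0.85 m from the base axis. Payload 8.1 kg.
Tool frame: the origin (TCP) lies midway between the tips of the shut fingers; the grasp point (between the pads) lies 19 mm behind it (pinch_z is the distance from the TCP to the grasp point, in m); z points along the fingers, y is the line along which they close (so a half turn about z gives the same grasp; the last joint's range is limited). The gripper opens to 85 mm and grips with 20 to 120 N. Pads are 22 mm wide; open, the fingers measure 114 mm over their backs; the gripper's body (76 mm by 85 mm) begins 54 mm behind the grasp point. The pads swing forward as they close: fully open they stand 13 mm farther back than shut.
Start: joints at [-1.355, 0.13, 1.488, -0, 1.523, -0.085], TCP at [0.178, -0.573, 0.205] pointing down, gripper open.
Joint ranges: [-2.96, 2.96], [-0.89, 2.26], [0.02, 2.5], [-1.34, 4.48], [0, 2.73], [-2.66, 2.66]. Speed limits (rad/s): [2.39, 2.39, 2.79, 3.14, 3.14, 3.14].

## Interface

Orientations are given as a rotation vector (axis times angle).
In Python, from bench import * gives the robot as it stands.
- The arm moves only by the tool servo_tool, never from a script. Its argument "plan" is a list of rows, each a list of 7 numbers: the shift along the world's x, y, z normalised to -1 to 1, where 1 is 0.4 m, then the turn, a rotation vector about the world's x, y, z normalised to -1 to 1, where 1 is 2 pi rad, then the closure, from 0 (fully open) to 1 (shut). A call has 1 to 20 rows; each row is the pose to reach, as a shift and turn from the pose commanded when the call began, turning the shorter way round; what a row does not reach only later rows make up. A row lasts 1/8 s, in which the tool goes at most 62.5 mm and 10.7 degrees, less where a joint would pass 70% of its speed; a pose out of reach is approached as far as the arm can. A call with a number of a shift or a turn outside -1 to 1 is refused whole. A call with a gripper value outside its range is refused whole. The fingers move at their own pace and stop on an object; "grip_force" is the grip in N (left out, the last holds). Time passes only in rows, so rows that repeat a pose let the fingers close. It gives the time, the measured TCP pose, the force, the opening and the grip force at its end, in the units of the state.
- read_state(): the state, without advancing time (a new reading comes with each control period).
- get_image(name): name is "side" or "top" or "wrist"; returns the picture (384x512x3 uint8, blue, green, red); there is no depth.
- camera_params(name): a dict with "intrinsics" (3x3 intrinsics, pixels), "T" (4x4, takes a point from camera to world coordinates). Camera axes: x right, y up, looking along -z (the intrinsics and any distortion apply to the point x, -y, -z); pixel columns grow to the right and rows downward; lengths in m; the calibration is good to about 2 mm. A picture is of the moment at which its call begins: read the wrist's pose just before it. camera_params takes no time and is no camera call; for the wrist camera it gives the pose at the moment of the call.
- finish_job(): hands the job in; it is judged then, once.
Trained networks look in the newest picture that a camera, given by its name, has taken for a name from the list of things; names that differ only in an ending like _2 or _b are one class to them, and where a whole thing is asked for, a point or a joint stands for the part that bears it (a point fixed in the world has none). Each returns a list of dicts, best first, with "score" (0 to 1); they miss things now and then, are a little off and sometimes report something else, mostly with a low value. They report only what shows in the picture. A call takes as long as a camera call. They do not tell look-alikes from the thing itself.
- find_in(camera, label): "position" ([x, y, z] in m, in world coordinates, good to about 4 mm: the middle of the surface that is visible of it).
The state is a dict: "clock": time; "joint_positions": joint angles; "qd": joint speeds; "joint_efforts": joint torques, N m; "ee_pos": TCP position; "eef_rot": TCP orientation; "contact_force": force on the tool from outside, world axes, zero at the start; "torque": the same for the moment, N m; "finger_gap": finger opening in m; "gripper_force": force on a finger pad.
Only numpy, scipy, OpenCV 4.12 (cv2) and the standard library are available. Lean on these libraries where they do the work, as an engineer would, in place of code of your own. Each camera call takes 0.05 s, during which the arm holds its last target. There are 200 camera calls.

## Task

The steel tin is packed side by side with two sanding blocks in the wooden bench rack, with no room for fingers beside it. Push the tin lengthwise from the robot's side, along the rack floor, until about two thirds of it stands clear of the row on the bare ledge behind; then grip it by its exposed sides and set it down, cover up and not dropped, flat on the floor of the wide bay of the blue kit tray. Leave the sanding blocks, the screwdriver and the tape measure where they are.

Things in the scene. Friction and masses are not known exactly. Their poses are not given: they have to be found in the camera images.
- tin_center (a point): Centre (half-way up) of the loose grey pressed-steel tin, a closed box 63 wide x 89 long x 22 mm tall, 0.14 to 0.28 kg. Own y axis: its length, x: its width, z up. It stands on the rack floor, length along the rack's x axis, in any of the three places, 1 to 3 mm from its neighbours.
- rack: Fixed wooden rack. Origin on the table under the row's middle; x from its open front (robot's side) to the open ledge behind, y along the row, z up. Floor 8 mm above the table, x -50 to +115 mm, 212 mm wide. Cheeks at the row's ends: inner faces y = -98, +98 mm, 8 mm thick, x -50 to +50 mm, tops 40 mm above the table. Places at y = -65, 0, +65 mm; things in them are centred within 4 mm of x = 0.
- tray_bay (a point): Middle of the floor of the wide bay of the fixed blue kit tray; x away from the robot, y to the left, z up (tray turned at most 0.3 rad). The bay is 162 mm along x, 149 mm along y; its floor is 4 mm above the table; walls 12 mm and divider 10 mm above that floor. The narrow bay with the screwdriver lies at its +y side.
- sand_a_center (a point): Centre of the first brown sanding block, 64 wide x 100 long x 27 mm tall, length (own y axis) along the rack's x axis; must stay in its place.
- sand_b_center (a point): Centre of the second, identical sanding block; must stay in its place.
- driver_center (a point): Middle of the yellow-handled screwdriver, 150 mm long and 20 mm thick, in the narrow bay of the tray; leave alone.
- tape_center (a point): Centre of the red tape measure, 37 x 73 x 62 mm, standing on the table behind the work; leave alone.
Mind the look-alikes: they are no part of the job. What is shaped like the part that bears tin_center but green, turquoise or yellow is not meant.

How it is judged:
By the outcome, as a careful person would: the job done as asked, in the order asked, and still so for the second after the job is handed in, with the robot touching nothing.
It also fails if it takes over 56 s, if anything falls off the work surface, if the arm or the gripper's body presses on something with over 40 N, if the wrist force passes 120 N, or if a joint passes its speed limit or range.

## Working session

There is one attempt and no reset: what is moved stays moved. The work goes in short steps, Python scripts to look and compute and a tool call to move; the robot and the scene stay as the last step left them, time stands still between calls to the robot, and variables do not carry over. Pictures are saved under pics/ and viewed, at most 10 in all, crops included, and the job is handed in when it is done.

Besides the shell and the picture viewer there is one more tool, called after "Call:" as name(argument=value, ...) on one line, values as JSON. servo_tool: Moves the arm, as the interface text tells. Scaled input: -1 to 1 covers 0.4 m each way for a shift and 2 pi rad each way for a turn. Its arguments: {"type":"object","properties":{"plan":{"type":"array"},"grip_force":{"type":"number"}},"required":["plan"]}

```bash
mkdir -p pics; cat > h.py <<'E'
from bench import *
import numpy as np, cv2
def ray(cam,u,v):
    p=camera_params(cam);K=np.array(p["intrinsics"]);T=np.array(p["T"])
    d=np.linalg.inv(K)@[u,v,1]; d=T[:3,:3]@[d[0],-d[1],-d[2]]
    return T[:3,3],d
def onz(cam,u,v,z):
    o,d=ray(cam,u,v); return o+d*(z-o[2])/d[2]
def proj(cam,P):
    p=camera_params(cam);K=np.array(p["intrinsics"]);T=np.array(p["T"])
    q=T[:3,:3].T@(np.array(P)-T[:3,3]); q=K@[q[0],-q[1],-q[2]]; return q[:2]/q[2]
E
python3 - <<'E'
from h import *
a=get_image("top");b=get_image("side")
cv2.imwrite("pics/top.png",a);cv2.imwrite("pics/side.png",b)
for c in("top","side"):
  print(c,np.round(camera_params(c)["T"],3).tolist())
  for l in("tin_center","rack","tray_bay","sand_a_center","driver_center","tape_center"):
    print(l,[(np.round(d["position"],3).tolist(),np.round(d["score"],2),np.round(proj(c,d["position"]))) for d in find_in(c,l)][:4])
s=read_state();print(s["eef_rot"],s["ee_pos"],s["clock"],s["contact_force"],s["finger_gap"])
E
```

```text
top [[0.011, 0.998, -0.07, 0.476], [-1.0, 0.01, -0.015, 0.033], [-0.014, 0.07, 0.997, 1.493], [0.0, 0.0, 0.0, 1.0]]
tin_center [([0.486, 0.092, 0.032], np.float64(0.95), array([242., 227.])), ([0.736, -0.256, 0.022], np.float64(0.78), array([357., 147.])), ([0.383, 0.342, 0.02], np.float64(0.7), array([158., 261.])), ([0.726, 0.269, 0.024], np.float64(0.59), array([185., 148.]))]
rack [([0.572, 0.13, 0.008], np.float64(0.68), array([230., 199.]))]
tray_bay [([0.531, -0.174, 0.005], np.float64(0.6), array([329., 214.]))]
sand_a_center [([0.514, 0.215, 0.031], np.float64(0.6), array([201., 218.])), ([0.572, 0.128, 0.006], np.float64(0.6), array([230., 199.]))]
driver_center [([0.486, -0.1, 0.019], np.float64(0.65), array([305., 228.]))]
tape_center [([0.718, -0.025, 0.051], np.float64(0.69), array([281., 150.])), ([0.528, -0.175, 0.004], np.float64(0.54), array([330., 215.]))]
side [[0.978, 0.074, -0.194, 0.341], [-0.207, 0.425, -0.881, -1.006], [0.017, 0.902, 0.431, 0.559], [0.0, 0.0, 0.0, 1.0]]
tin_center [([0.72, 0.246, 0.017], np.float64(0.81), array([288., 174.])), ([0.734, -0.274
[... 194 characters left out ...]
068, 0.007], np.float64(0.69), array([248., 204.]))]
tray_bay [([0.532, -0.188, 0.004], np.float64(0.61), array([262., 252.]))]
sand_a_center [([0.534, -0.19, 0.002], np.float64(0.7), array([263., 254.])), ([0.72, -0.047, 0.038], np.float64(0.68), array([317., 207.])), ([0.522, 0.213, 0.031], np.float64(0.67), array([232., 178.]))]
driver_center [([0.483, -0.104, 0.016], np.float64(0.69), array([236., 233.])), ([0.521, 0.213, 0.032], np.float64(0.4), array([232., 178.]))]
tape_center [([0.72, -0.049, 0.037], np.float64(0.97), array([317., 208.]))]
[3.10603552e+00 4.70739139e-01 3.86577085e-05] [ 0.17782241 -0.57308047  0.20544343] 0.7 [ 0.17121521 -0.02409978  0.50332458] 0.08556625419119201
```

View pics/top.png

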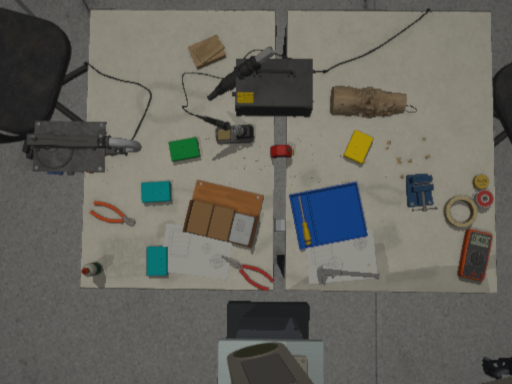

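View pics/side.png

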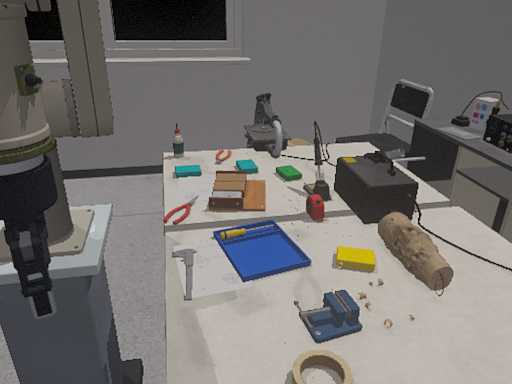

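The top picture shows the rack at about (225,212). The tin candidates are grey (242,230) in the rack, green (184,149), turquoise (155,191) and (157,261), and yellow (358,147). Only the grey one in the rack's right-hand place fits the description, so I'll confirm it in a crop.

```bash
python3 - <<'E'
from h import *
a=cv2.imread("pics/top.png")[170:260,170:380]
cv2.imwrite("pics/crop.png",cv2.resize(a,None,fx=3.8,fy=3.8,interpolation=cv2.INTER_CUBIC))
print(np.round(camera_params("wrist")["T"],3).tolist(),camera_params("wrist")["intrinsics"])
print(read_state())
E
```

```text
[[0.296, 0.905, 0.306, 0.256], [-0.955, 0.28, 0.095, -0.548], [0.001, -0.32, 0.947, 0.375], [0.0, 0.0, 0.0, 1.0]] [[308.77425892   0.         254.84105259]
 [  0.         308.77425892 184.54224531]
 [  0.           0.           1.        ]]
{'clock': 0.7, 'joint_positions': array([-1.35536864e+00,  1.30358074e-01,  1.48815245e+00,  1.88682722e-05,
        1.52299280e+00, -8.53964450e-02]), 'qd': array([-1.25238539e-04, -5.35682965e-05,  2.17590163e-04,  9.69989890e-04,
       -5.21156539e-04,  9.62748136e-04]), 'joint_efforts': array([ 1.28477452e-03, -5.69137716e+01, -5.00751579e+01, -6.59339958e-05,
        1.10975951e-03, -1.62519802e-05]), 'ee_pos': array([ 0.17782241, -0.57308047,  0.20544343]), 'eef_rot': array([3.10603552e+00, 4.70739139e-01, 3.86577085e-05]), 'contact_force': array([ 0.17121521, -0.02409978,  0.50332458]), 'torque': array([-0.01362416, -0.02208065,  0.01731213]), 'gripper_force': 0.0, 'finger_gap': 0.08556625419119201}
```

View pics/crop.png

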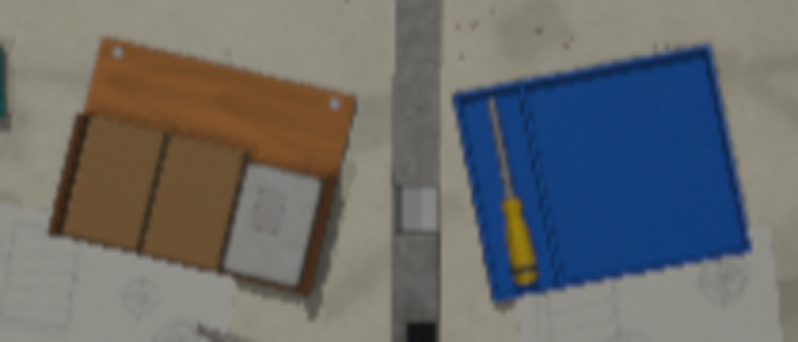

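The crop shows the grey tin in the rack's right-hand place at crop (275,225), beside the cheek, with the brown blocks at (110,180) and (195,205). The empty wide bay of the tray is at (635,165). I'll move above the rack for a close look.

Call:
servo_tool(plan=[[0.55, 0.8, 0, 0, 0, -0.04, 1], [0.55, 0.8, 0, 0, 0, -0.04, 1], [0.55, 0.8, 0, 0, 0, -0.04, 1], [0.55, 0.8, 0, 0, 0, -0.04, 1], [0.55, 0.8, 0, 0, 0, -0.04, 1], [0.55, 0.8, 0, 0, 0, -0.04, 1], [0.55, 0.8, 0, 0, 0, -0.04, 1], [0.55, 0.8, 0, 0, 0, -0.04, 1], [0.55, 0.8, 0, 0, 0, -0.04, 1]])

```text
clock: 1.82
ee_pos: [0.3971, -0.2542, 0.2054]
eef_rot: [3.14, 0.076, -0.001]
contact_force: [-0.3, 0.1, -0.0]
finger_gap: 0.0002
gripper_force: 0.0
```

Call:
servo_tool(plan=[[0, 0.92, 0, 0, 0, -0.043, 1], [0, 0.92, 0, 0, 0, -0.043, 1], [0, 0.92, 0, 0, 0, -0.043, 1], [0, 0.92, 0, 0, 0, -0.043, 1], [0, 0.92, 0, 0, 0, -0.043, 1], [0, 0.92, 0, 0, 0, -0.043, 1], [0, 0.92, 0, 0, 0, -0.043, 1], [0, 0.92, 0, 0, 0, -0.043, 1], [0, 0.92, 0, 0, 0, -0.043, 1], [0, 0.92, 0, 0, 0, -0.043, 1]])

```text
clock: 3.08
ee_pos: [0.3981, 0.1135, 0.2054]
eef_rot: [3.122, -0.351, 0.0]
contact_force: [0.2, 0.1, -0.0]
finger_gap: 0.0001
gripper_force: 0.0
```

```bash
python3 - <<'E'
from h import *
s=read_state();print(s["clock"],s["ee_pos"],s["eef_rot"],s["finger_gap"],s["contact_force"])
np.savez("w1.npz",T=camera_params("wrist")["T"])
b=get_image("wrist")
cv2.imwrite("pics/w1.png",cv2.resize(b,(800,600)))
cv2.imwrite("pics/w1raw.png",b)
for l in("tin_center","rack","tray_bay","sand_a_center"):
    print(l,[(np.round(d["position"],4).tolist(),np.round(d["score"],2),np.round(proj("wrist",d["position"]))) for d in find_in("wrist",l)][:4])
E
```

```text
3.075 [0.39813043 0.11347509 0.2053941 ] [ 3.12178926e+00 -3.50753891e-01  8.32368456e-05] 0.00013336686043225688 [ 0.19601883  0.11070171 -0.04163937]
tin_center [([0.4879, 0.0947, 0.0288], np.float64(0.93), array([254.,  70.])), ([0.3907, 0.3399, 0.0227], np.float64(0.85), array([ 76., 200.])), ([0.5837, 0.3246, 0.024], np.float64(0.67), array([14., 26.]))]
rack [([0.5458, 0.1309, 0.0014], np.float64(0.97), array([210.,  23.]))]
tray_bay [([0.4722, -0.1261, 0.0002], np.float64(0.59), array([453.,  39.]))]
sand_a_center [([0.5178, 0.2124, 0.0339], np.float64(0.68), array([137.,  67.]))]
```

View pics/w1.png

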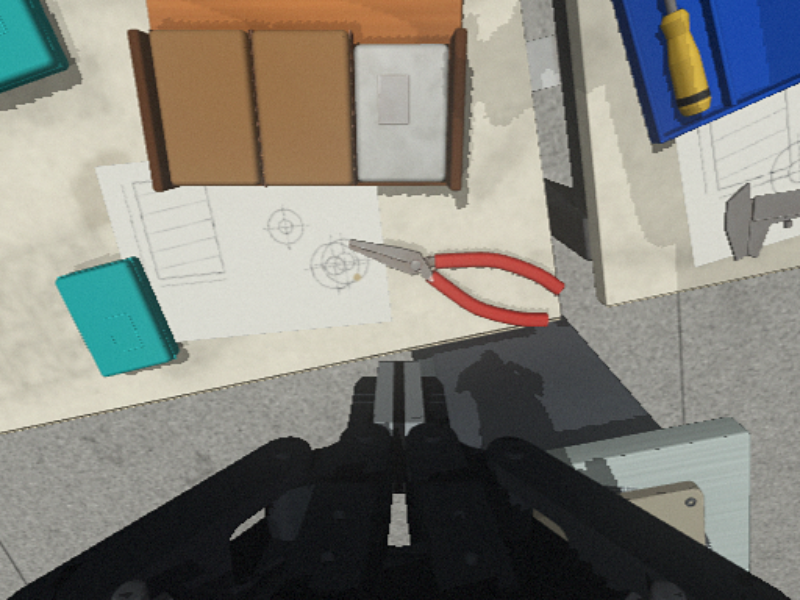

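The wrist view shows the tin at (402,112) between the middle block and the right cheek. Its front edge is on row 181 and its back edge on row 44. The pliers at (450,270) are clear of the front edge. Next I'll get metric corners.

```bash
python3 - <<'E'
from h import *
def P(u,v,z): return onz("wrist",u*.64,v*.64,z)[:2]
c={k:P(*p,.03) for k,p in dict(fl=(357,181),fr=(447,182),bl=(354,44),br=(449,44)).items()}
for k in c: print(k,c[k].round(4))
m=sum(c.values())/4; print("mid",m, "len",np.linalg.norm(c['bl']-c['fl']),"wid",np.linalg.norm(c['fl']-c['fr']))
y=[(c['bl']-c['fl']),(c['br']-c['fr'])];print("yaw",[np.arctan2(d[1],d[0]) for d in y])
f=P(170,186,.035),P(350,183,.035); d=f[0]-f[1]; print("block front",f,np.arctan2(-d[0],d[1]))
g=P(152,30,.035),P(348,30,.035); d=g[0]-g[1]; print("block back",g,np.arctan2(-d[0],d[1]))
h=P(160,190,.04),P(457,190,.04); d=h[0]-h[1]; print("cheek fronts",h,np.arctan2(-d[0],d[1]))
print("pliers",P(350,242,.01),P(436,260,.01))
E
```

```text
fl [0.4483 0.133 ]
fr [0.4337 0.0716]
bl [0.5327 0.1136]
br [0.5192 0.0539]
mid [0.48348054 0.09303768] len 0.08659612786956306 wid 0.06314400086736546
yaw [np.float64(-0.2266820244461161), np.float64(-0.20412145288406133)]
block front (array([0.47393261, 0.25978418]), array([0.44846967, 0.137587  ])) -0.20543615802880194
block back (array([0.5674922 , 0.23532714]), array([0.5404031, 0.1150578])) -0.22153997639431275
cheek fronts (array([0.4729553 , 0.26505572]), array([0.428214  , 0.06667754])) -0.22182400879549483
pliers [0.40290893 0.1518138 ] [0.37416293 0.08981064]
```

Call:
servo_tool(plan=[[0.06, -0.015, -0.15, 0, 0, 0, 1], [0.06, -0.015, -0.3, 0, 0, 0, 1], [0.06, -0.015, -0.4, 0, 0, 0, 1], [0.06, -0.015, -0.44, 0, 0, 0, 1], [0.06, -0.015, -0.473, 0, 0, 0, 1], [0.06, -0.015, -0.473, 0, 0, 0, 1], [0.06, -0.015, -0.473, 0, 0, 0, 1]])

```text
clock: 4.2
ee_pos: [0.4232, 0.1092, 0.0178]
eef_rot: [-3.122, 0.346, -0.004]
contact_force: [0.7, 0.1, 0.8]
finger_gap: -0.0003
gripper_force: 0.0
```

Call:
servo_tool(plan=[[0.01, -0.002, 0, 0, 0, 0, 1], [0.02, -0.0045, 0, 0, 0, 0, 1], [0.03, -0.0065, 0, 0, 0, 0, 1], [0.04, -0.009, 0, 0, 0, 0, 1], [0.05, -0.011, 0, 0, 0, 0, 1], [0.06, -0.0135, 0, 0, 0, 0, 1], [0.07, -0.0155, 0, 0, 0, 0, 1], [0.08, -0.018, 0, 0, 0, 0, 1], [0.08, -0.018, 0, 0, 0, 0, 1]])

```text
clock: 5.32
ee_pos: [0.4541, 0.1017, 0.0162]
eef_rot: [-3.122, 0.346, -0.0]
contact_force: [-0.3, -0.7, 0.2]
finger_gap: -0.0001
gripper_force: 0.0
```

Call:
servo_tool(plan=[[0.01, -0.002, 0, 0, 0, 0, 1], [0.02, -0.0045, 0, 0, 0, 0, 1], [0.03, -0.0065, 0, 0, 0, 0, 1], [0.04, -0.009, 0, 0, 0, 0, 1], [0.05, -0.011, 0, 0, 0, 0, 1], [0.06, -0.0135, 0, 0, 0, 0, 1]])

```text
clock: 6.08
ee_pos: [0.4781, 0.0963, 0.0162]
eef_rot: [3.122, -0.346, -0.0]
contact_force: [-0.3, -0.6, 1.3]
finger_gap: 0.0002
gripper_force: 0.0
```

```bash
python3 - <<'E'
from h import *
s=read_state();print(s["clock"],s["ee_pos"],s["eef_rot"],s["contact_force"])
b=get_image("wrist");t=get_image("top")
cv2.imwrite("pics/w2.png",np.hstack([cv2.resize(b,(400,300)),cv2.resize(t[165:265,170:303],(400,300),interpolation=cv2.INTER_CUBIC)]))
for c in("wrist","top"):
  print([(np.round(d["position"],4).tolist(),np.round(d["score"],2),np.round(proj(c,d["position"]))) for d in find_in(c,"tin_center")][:4])
E
```

```text
6.075 [0.47807102 0.09626956 0.01619669] [ 3.12246874e+00 -3.45962754e-01 -4.61039703e-07] [-0.2780367  -0.60205178  1.30743282]
[([0.3873, 0.3178, 0.0076], np.float64(0.58), array([  1., 380.])), ([0.5006, 0.0863, 0.0313], np.float64(0.56), array([265., 195.]))]
[([0.7287, 0.2673, 0.0173], np.float64(0.98), array([186., 148.])), ([0.594, 0.3561, 0.0264], np.float64(0.95), array([155., 191.])), ([0.7362, -0.2571, 0.0214], np.float64(0.65), array([357., 146.])), ([0.3778, 0.3439, 0.0204], np.float64(0.59), array([158., 263.]))]
```

View pics/w2.png

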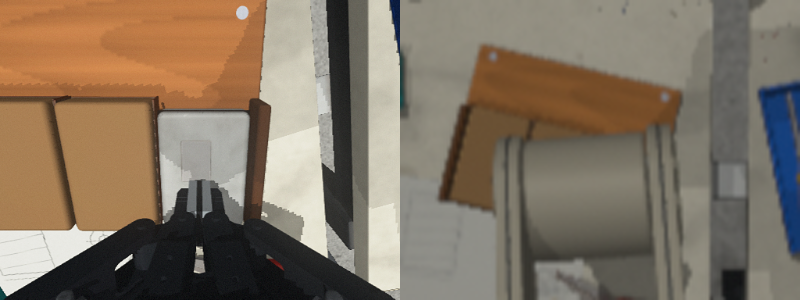

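```bash
python3 - <<'E'
from h import *
R=np.array([[.976,.218],[-.218,.976]]).T; O=np.array([.499,.156])
def P(u,v,z):
    p=onz("wrist",u*1.28,v*1.28,z)[:2]; return p.round(4),(np.linalg.inv(np.array([[.976,.218],[-.218,.976]]))@(p-O)).round(4)
for n,a in dict(tinBL=(160,111,.03),tinBR=(248,111,.03),blkback=(105,101,.035),cheekback=(255,100,.04),tinvisR=(243,221,.03),tipimg=(200,180,.016)).items(): print(n,P(*a))
print("tcp proj/1.28",proj("wrist",read_state()["ee_pos"])/1.28)
b=cv2.imread("pics/w2.png")
g=get_image("wrist")[130:300,180:340]; cv2.imwrite("pics/w3.png",cv2.resize(g,None,fx=3.5,fy=3.5,interpolation=cv2.INTER_CUBIC))
E
```

```text
tinBL (array([0.5344, 0.1101]), array([ 0.0446, -0.0371]))
tinBR (array([0.5219, 0.0543]), array([ 0.0445, -0.0943]))
blkback (array([0.5487, 0.1407]), array([ 0.0518, -0.0041]))
cheekback (array([0.5298, 0.0508]), array([ 0.053, -0.096]))
tinvisR (array([0.439 , 0.0712]), array([-0.04  , -0.0958]))
tipimg (array([0.4731, 0.0971]), array([-0.0124, -0.0631]))
tcp proj/1.28 [199.64679656 174.55721139]
```

View pics/w3.png

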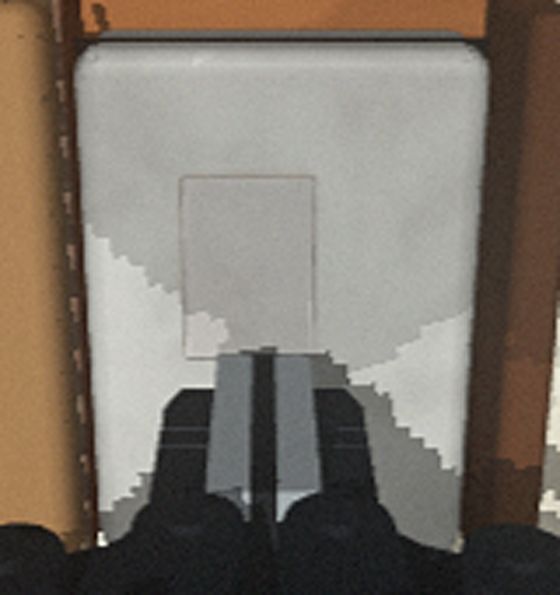

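The tin hasn't moved: its back edge is still level with the cheek ends, and the fingertips at (265,350) appear above its cover. I'll check the fingertip height from the side.

```bash
python3 - <<'E'
from h import *
s=get_image("side")
p=proj("side",read_state()["ee_pos"]);print("tcp",p)
for q in([.478,.096,.03],[.4337,.0716,.03],[.5192,.0539,.03]): print(q,proj("side",q))
u,v=p.astype(int)
g=s[150:230,180:290]; print("scale 7, origin 180,150; tcp at",(p-[180,150])*7)
cv2.imwrite("pics/s2.png",cv2.resize(g,None,fx=7,fy=7,interpolation=cv2.INTER_CUBIC))
E
```

```text
tcp [223.50577688 198.78309753]
[0.478, 0.096, 0.03] [223.55953101 194.62465177]
[0.4337, 0.0716, 0.03] [209.47390463 199.32745945]
[0.5192, 0.0539, 0.03] [239.62525034 199.73271816]
scale 7, origin 180,150; tcp at [304.54043818 341.48168274]
```

View pics/s2.png

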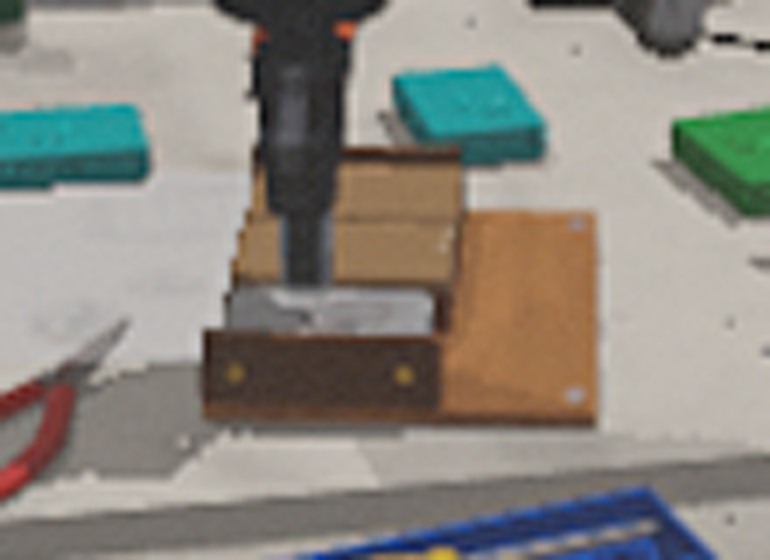

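The side crop shows the shut tips at row 285, about 57 px (8 raw px) above the projected TCP. The real tips therefore sit about 25 mm higher than the reported TCP and passed over the tin. I'll back off and go lower in front of it, then check.

Call:
servo_tool(plan=[[0, 0, 0.03, 0, 0, 0, 1], [-0.08, 0.018, 0.03, 0, 0, 0, 1], [-0.15, 0.033, 0.03, 0, 0, 0, 1], [-0.15, 0.033, 0, 0, 0, 0, 1], [-0.15, 0.033, -0.03, 0, 0, 0, 1], [-0.15, 0.033, -0.06, 0, 0, 0, 1], [-0.15, 0.033, -0.06, 0, 0, 0, 1]])

```text
clock: 7.25
ee_pos: [0.4168, 0.1092, -0.0093]
eef_rot: [3.122, -0.346, -0.005]
contact_force: [0.6, -0.0, 0.1]
finger_gap: -0.0002
gripper_force: 0.0
```

```bash
python3 - <<'E'
from h import *
st=read_state();print(st["ee_pos"],st["contact_force"],st["finger_gap"])
s=get_image("side");w=get_image("wrist")
p=proj("side",st["ee_pos"]);print("tcp",p)
for z in (.0,.01,.02,.03): print(z,(proj("side",[*st["ee_pos"][:2],z])-[180,160])*6)
g=cv2.resize(s[160:220,180:246],None,fx=6,fy=6,interpolation=cv2.INTER_CUBIC)
w=cv2.resize(w[110:290,155:353],(396,360),interpolation=cv2.INTER_CUBIC)
cv2.imwrite("pics/s3.png",np.hstack([g,w]))
E
```

```text
[ 0.4168134   0.10918433 -0.00931363] [ 0.57818501 -0.04259822  0.10005687] -0.00021445587004753795
tcp [203.01048328 206.05741723]
0.0 [137.30968746 259.75714016]
0.01 [136.49550866 241.82716106]
0.02 [135.67561914 223.77141949]
0.03 [134.8499586  205.58858764]
```

View pics/s3.png

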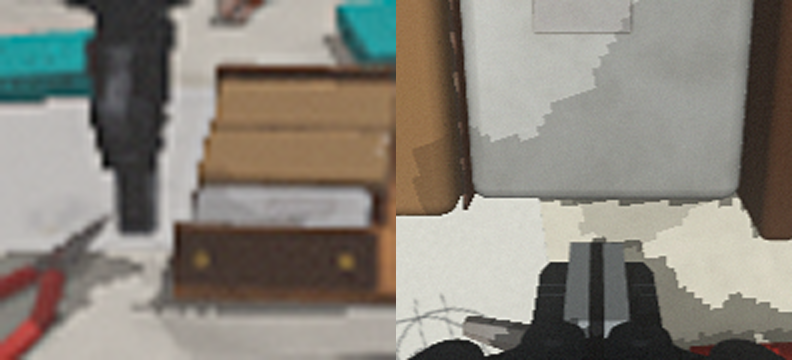

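The tip reaches row 235 at its pose, so it is at z of about 0.014: below the tin's top and above the rack floor. It is centred on the tin to within 2 mm, so I'll push now.

Call:
servo_tool(plan=[[0.02, -0.0045, 0.004, 0, 0, 0, 1], [0.04, -0.009, 0.004, 0, 0, 0, 1], [0.06, -0.0135, 0.004, 0, 0, 0, 1], [0.08, -0.018, 0.004, 0, 0, 0, 1], [0.1, -0.0225, 0.004, 0, 0, 0, 1], [0.12, -0.027, 0.004, 0, 0, 0, 1], [0.12, -0.027, 0.004, 0, 0, 0, 1]])

```text
clock: 8.22
ee_pos: [0.4669, 0.0985, -0.0061]
eef_rot: [-3.122, 0.346, -0.002]
contact_force: [0.4, 0.0, 0.6]
finger_gap: -0.0001
gripper_force: 0.0
```

```bash
python3 - <<'E'
from h import *
st=read_state();print(st["clock"],st["ee_pos"],st["contact_force"],st["finger_gap"])
w=get_image("wrist");cv2.imwrite("pics/w4.png",w)
# bright tin back edge: sample column profile at tin mid for both sides
for u in (225,255,285):
    col=cv2.GaussianBlur(w,(5,5),0)[:230,u].astype(int); sat=col.max(1)-col.min(1)
    r=np.where(sat<35)[0]; d=np.where(np.diff((sat<35).astype(int))!=0)[0]; print(u,d.tolist(),[onz("wrist",u,x,.03)[:2].round(4).tolist() for x in d[:3]])
print([(np.round(d["position"],4).tolist(),np.round(d["score"],2)) for d in find_in("wrist","tin_center")][:3])
E
```

```text
8.225 [ 0.46687398  0.09848674 -0.00609863] [0.4062329  0.04972639 0.59582588] -0.00011123054427261033
225 [34] [[0.5657, 0.0887]]
255 [34] [[0.5632, 0.0772]]
285 [35] [[0.5603, 0.0659]]
[([0.5256, 0.0835, 0.0308], np.float64(0.7))]
```

Call:
servo_tool(plan=[[0.02, -0.0045, 0, 0, 0, 0, 1], [0.04, -0.009, 0, 0, 0, 0, 1], [0.055, -0.012, 0, 0, 0, 0, 1], [0.068, -0.015, 0, 0, 0, 0, 1], [0.068, -0.015, 0, 0, 0, 0, 1]])

```text
clock: 8.95
ee_pos: [0.4937, 0.0926, -0.0061]
eef_rot: [-3.122, 0.346, -0.001]
contact_force: [-0.4, -1.1, 0.8]
finger_gap: -0.0002
gripper_force: 0.0
```

Call:
servo_tool(plan=[[-0.04, 0.009, 0, 0, 0, 0, 1], [-0.04, 0.009, 0.1, 0, 0, 0, 0], [-0.04, 0.009, 0.25, 0, 0, 0, 0], [0, 0, 0.4, 0, 0, 0, 0], [0.05, -0.01, 0.4, 0, 0, 0, 0], [0.1, -0.02, 0.4, 0, 0, 0, 0], [0.1, -0.02, 0.4, 0, 0, 0, 0], [0.1, -0.02, 0.4, 0, 0, 0, 0]])

```text
clock: 9.95
ee_pos: [0.5323, 0.0848, 0.1534]
eef_rot: [3.122, -0.346, -0.002]
contact_force: [-0.3, 1.1, 0.0]
finger_gap: 0.0851
gripper_force: 0.0
```

```bash
python3 - <<'E'
from h import *
st=read_state();print(st["clock"],st["ee_pos"],st["eef_rot"],st["contact_force"],st["finger_gap"])
w=get_image("wrist");cv2.imwrite("pics/w5.png",cv2.resize(w,(800,600)))
print([(np.round(d["position"],4).tolist(),np.round(d["score"],2),proj("wrist",d["position"])/.64) for d in find_in("wrist","tin_center")][:3])
E
```

```text
9.95 [0.5322807  0.08482776 0.1533908 ] [ 3.12237352e+00 -3.46057317e-01 -1.52206099e-03] [-0.25083822  1.1127331   0.03970497] 0.08514273091235706
[([0.5877, 0.3157, 0.0217], np.float64(0.94), array([ 29.25555527, 254.01490322])), ([0.5525, 0.08, 0.0318], np.float64(0.89), array([399.27189358, 230.77419109])), ([0.7034, 0.2571, 0.019], np.float64(0.75), array([34.66434126, 36.70467538]))]
```

View pics/w5.png

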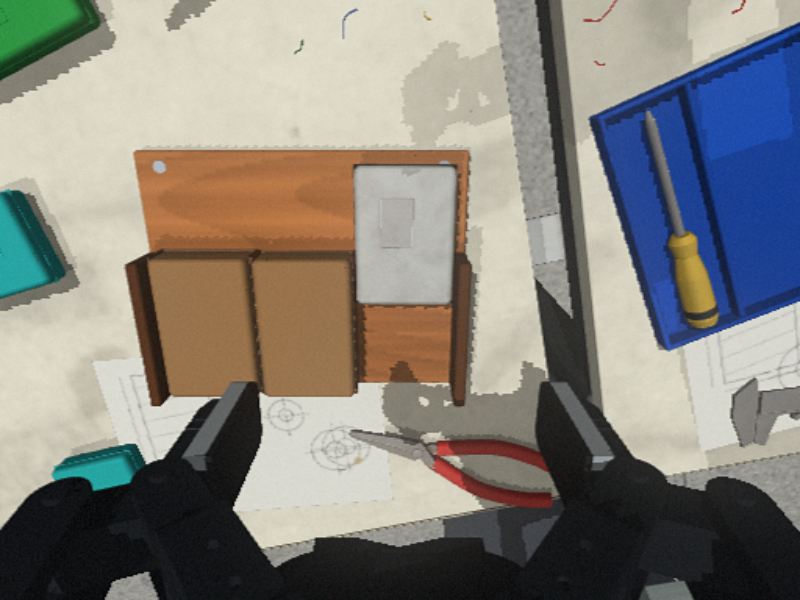

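The tin stands about 63% or more out on the ledge, with rows 165–303 against the row's end at about 255. It is straight, and both blocks are unmoved. Next I'll compute the metric corners and the grip shift.

```bash
python3 - <<'E'
from h import *
def P(u,v,z): return onz("wrist",u*.64,v*.64,z)[:2]
A=np.array([[.976,.218],[-.218,.976]]).T  # rows? columns x_r,y_r below
X=np.array([.976,-.218]);Y=np.array([.218,.976])
pts=dict(bl=(355,166,.03),br=(456,166,.03),fl=(357,303,.03),fr=(452,303,.03),blkback1=(253,253,.035),blkback2=(350,254,.035),blkfront=(255,396,.035),ledgeL=(136,151,.008),ledgeR=(468,150,.008))
r={k:P(*v) for k,v in pts.items()}
for k,v in r.items(): print(k,v.round(4),"xr",round(v@X,4),"yr",round(v@Y,4))
m=(r['bl']+r['br']+r['fl']+r['fr'])/4
print("tin mid",m,"yaw",[np.arctan2(*(r[a]-r[b])[::-1]) for a,b in(('bl','fl'),('br','fr'))])
e=(r['bl']+r['br'])/2@X; b=r['blkback2']@X; print("clear",e-b)
g=m+X*.013; s=read_state(); print("grip",g,"shift/0.4",(g-s["ee_pos"][:2])/.4,(-.016-s["ee_pos"][2])/.4)
E
```

```text
bl [0.5957 0.0971] xr 0.5602 yr 0.2246
br [0.5826 0.039 ] xr 0.5602 yr 0.1651
fl [0.5118 0.1171] xr 0.474 yr 0.2259
fr [0.4984 0.0571] xr 0.474 yr 0.1644
blkback1 [0.5593 0.1705] xr 0.5087 yr 0.2884
blkback2 [0.5457 0.1126] xr 0.508 yr 0.2288
blkfront [0.4633 0.2005] xr 0.4085 yr 0.2967
ledgeL [0.6334 0.2312] xr 0.5678 yr 0.3637
ledgeR [0.5884 0.0277] xr 0.5682 yr 0.1553
tin mid [0.54713333 0.07757437] yaw [np.float64(-0.23421922159293787), np.float64(-0.21220893556232218)]
clear 0.05216531116837919
grip [0.55982133 0.07474037] shift/0.4 [ 0.06897132 -0.02545503] -0.42377020521910486
```

Only about 58–61% is clear by this measure, so I'll push 5 mm more. The ledge has about 8 mm left.

Call:
servo_tool(plan=[[-0.137, 0.028, 0, 0, 0, 0, 1], [-0.137, 0.028, 0, 0, 0, 0, 1], [-0.137, 0.028, 0, 0, 0, 0, 1], [-0.137, 0.028, 0, 0, 0, 0, 1], [-0.137, 0.028, -0.1, 0, 0, 0, 1], [-0.137, 0.028, -0.22, 0, 0, 0, 1], [-0.137, 0.028, -0.34, 0, 0, 0, 1], [-0.137, 0.028, -0.398, 0, 0, 0, 1], [-0.137, 0.028, -0.398, 0, 0, 0, 1], [-0.12, 0.024, -0.398, 0, 0, 0, 1], [-0.105, 0.021, -0.398, 0, 0, 0, 1], [-0.095, 0.0185, -0.398, 0, 0, 0, 1], [-0.085, 0.0165, -0.398, 0, 0, 0, 1], [-0.085, 0.0165, -0.398, 0, 0, 0, 1]])

```text
clock: 11.8
ee_pos: [0.4996, 0.0912, -0.0052]
eef_rot: [-3.122, 0.346, -0.001]
contact_force: [-0.6, -1.3, -1.0]
finger_gap: -0.0001
gripper_force: 0.0
```

Call:
servo_tool(plan=[[-0.04, 0.009, 0, 0, 0, 0, 1], [-0.04, 0.009, 0.1, 0, 0, 0, 0], [-0.04, 0.009, 0.25, 0, 0, 0, 0], [0, 0, 0.4, 0, 0, 0, 0], [0.05, -0.01, 0.4, 0, 0, 0, 0], [0.085, -0.018, 0.4, 0, 0, 0, 0], [0.085, -0.018, 0.4, 0, 0, 0, 0], [0.085, -0.018, 0.4, 0, 0, 0, 0]])

```text
clock: 12.8
ee_pos: [0.5317, 0.0841, 0.153]
eef_rot: [3.122, -0.346, -0.005]
contact_force: [-0.1, -0.0, -0.3]
finger_gap: 0.0852
gripper_force: 0.0
```

```bash
python3 - <<'E'
from h import *
st=read_state();print(st["clock"],st["ee_pos"],st["eef_rot"],st["contact_force"],st["finger_gap"])
w=get_image("wrist");cv2.imwrite("pics/w6.png",w)
X=np.array([.976,-.218]);Y=np.array([.218,.976])
b=cv2.GaussianBlur(w,(3,3),0).astype(int);sat=b.max(2)-b.min(2)
m=((sat<30)&(b.min(2)>110)).astype(np.uint8)
n,l,s,c=cv2.connectedComponentsWithStats(m)
u,v=proj("wrist",[.552,.0765,.03]).astype(int)
k=l[v,u]; print("comp",k,s[k],c[k])
(cx,cy),(a,h),ang=cv2.minAreaRect(np.argwhere(l==k)[:,::-1].astype(np.float32)); box=cv2.boxPoints(((cx,cy),(a,h),ang))
P=[onz("wrist",*p,.03)[:2] for p in box]
for p in P: print(p.round(4),round(p@X,4),round(p@Y,4))
print("mid",sum(P)/4)
for d in find_in("wrist","tin_center")[:3]: print(np.round(d["position"],4),d["score"])
for d in find_in("wrist","sand_a_center")[:3]: print(np.round(d["position"],4),d["score"])
E
```

```text
12.8 [0.53166375 0.08414814 0.15300073] [ 3.12199765 -0.34600582 -0.00476712] [-0.14467031 -0.01760393 -0.27051636] 0.08517324754047392
comp 4 [ 226   99   66   90 5612] [257.87259444 142.43050606]
[0.6015 0.0958] 0.5661 0.2246
[0.5885 0.0379] 0.5661 0.1652
[0.5036 0.0536] 0.4798 0.1621
[0.5179 0.1172] 0.4799 0.2273
mid [0.55285575 0.07612199]
[0.4269 0.339  0.0213] 0.94
[0.5892 0.3153 0.0195] 0.91
[0.5563 0.0766 0.0273] 0.75
[0.5225 0.2115 0.0372] 0.7
```

Call:
servo_tool(plan=[[0.08, -0.026, 0, 0, 0, 0, 0], [0.08, -0.026, -0.14, 0, 0, 0, 0], [0.08, -0.026, -0.25, 0, 0, 0, 0], [0.08, -0.026, -0.32, 0, 0, 0, 0], [0.08, -0.026, -0.36, 0, 0, 0, 0], [0.08, -0.026, -0.39, 0, 0, 0, 0], [0.08, -0.026, -0.4, 0, 0, 0, 0], [0.08, -0.026, -0.4, 0, 0, 0, 0]])

```text
clock: 13.95
ee_pos: [0.5656, 0.0738, -0.0047]
eef_rot: [-3.122, 0.346, -0.002]
contact_force: [0.7, 0.2, 1.0]
finger_gap: 0.0852
gripper_force: 0.0
```

```bash
python3 - <<'E'
from h import *
st=read_state();print(st["clock"],st["ee_pos"],st["contact_force"],st["finger_gap"])
s=get_image("side");w=get_image("wrist")
p=proj("side",st["ee_pos"]).astype(int);print(p)
g=cv2.resize(s[165:225,210:276],None,fx=6,fy=6,interpolation=cv2.INTER_CUBIC)
for z in (0,.01,.02,.03): print(z,(proj("side",[*(st["ee_pos"][:2]-.042*np.array([.218,.976])),z])-[210,165])*6)
w=cv2.resize(w[90:342,115:392],(396,360))
cv2.imwrite("pics/g.png",np.hstack([g,w]))
E
```

```text
13.95 [ 0.56563637  0.07378724 -0.00467957] [0.66664698 0.20455305 1.03796772] 0.08519517214080637
[253 206]
0 [261.23198201 277.12174609]
0.01 [261.4882953  258.75923159]
0.02 [261.74646713 240.26356896]
0.03 [262.0065178  221.63330472]
```

View pics/g.png

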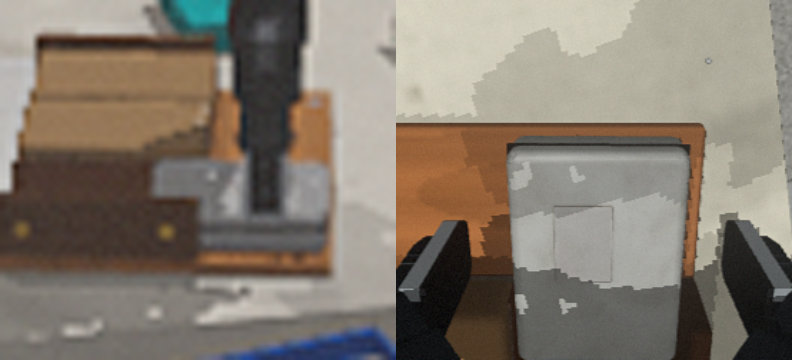

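The side half shows the open near fingertip ending at row 213, z of about 0.034, so the offset is 39 mm when open. In the wrist half the tin lies between the pads. I'll lower 15 mm more and close.

Call:
servo_tool(plan=[[0, 0, -0.02, 0, 0, 0, 0], [0, 0, -0.039, 0, 0, 0, 0], [0, 0, -0.039, 0, 0, 0, 0]])

```text
clock: 14.42
ee_pos: [0.5639, 0.0737, -0.0222]
eef_rot: [3.122, -0.346, -0.003]
contact_force: [0.6, 1.6, 0.4]
finger_gap: 0.0857
gripper_force: 0.0
```

Call:
servo_tool(plan=[[0, 0, 0, 0, 0, 0, 0.2], [0, 0, 0, 0, 0, 0, 0.3], [0, 0, 0, 0, 0, 0, 0.5], [0, 0, 0, 0, 0, 0, 0.6], [0, 0, 0, 0, 0, 0, 0.6], [0, 0, 0, 0, 0, 0, 0.6]], grip_force=50)

```text
clock: 15.18
ee_pos: [0.5654, 0.0738, -0.0206]
eef_rot: [-3.122, 0.346, -0.001]
contact_force: [-0.2, -0.0, 5.0]
finger_gap: 0.0611
gripper_force: 55.7
```

Call:
servo_tool(plan=[[0, 0, 0.03, 0, 0, 0, 0.6], [0, 0, 0.08, 0, 0, 0, 0.6], [0, 0, 0.18, 0, 0, 0, 0.6], [0, 0, 0.28, 0, 0, 0, 0.6], [0, 0, 0.35, 0, 0, 0, 0.6], [0, 0, 0.35, 0, 0, 0, 0.6]])

```text
clock: 15.92
ee_pos: [0.5675, 0.0739, 0.1232]
eef_rot: [-3.121, 0.346, -0.011]
contact_force: [1.0, 0.2, -2.7]
finger_gap: 0.0609
gripper_force: 55.2
```

```bash
python3 - <<'E'
from h import *
st=read_state();print(st["clock"],st["ee_pos"],st["contact_force"],st["finger_gap"],st["gripper_force"])
print("tool yaw",2*np.arctan2(st["eef_rot"][1],st["eef_rot"][0]))
t=cv2.imread("pics/top.png").astype(int)
m=((t[...,0]>t[...,2]+50)).astype(np.uint8); m[:,:285]=0;m[:,375:]=0;m[:175]=0;m[255:]=0
m=cv2.morphologyEx(m,cv2.MORPH_CLOSE,np.ones((7,7)))
(c,wh,a)=cv2.minAreaRect(np.argwhere(m)[:,::-1].astype(np.float32)); b=cv2.boxPoints((c,wh,a))
P=[onz("top",*p,.014)[:2] for p in b]
for p,q in zip(b,P): print(p.round(1),q.round(4))
# divider line endpoints from crop (525,88),(558,285) /3.8
D=[onz("top",170+x/3.8,170+y/3.8,.01)[:2] for x,y in((525,88),(558,285))];print("div",D)
for c in("top","side"):
    get_image(c); print([(np.round(d["position"],4),round(d["score"],2)) for d in find_in(c,"tray_bay")][:3])
E
```

```text
15.925 [0.5674863  0.07386185 0.12318329] [ 1.02873213  0.16359848 -2.73630336] 0.06088447144718518 55.19451677799225
tool yaw 6.062479782955381
[289.  194.8] [ 0.587  -0.0506]
[356.5 181.3] [ 0.6303 -0.2555]
[367.3 235.3] [ 0.4668 -0.2875]
[299.8 248.8] [ 0.4238 -0.0842]
div [array([ 0.59297383, -0.10925887]), array([ 0.43586105, -0.13609641])]
[(array([ 0.529 , -0.1757,  0.0057]), 0.69)]
[(array([ 0.5348, -0.1868,  0.0007]), 0.72)]
```

Call:
servo_tool(plan=[[-0.005, -0.05, 0, 0, 0, 0.005, 0.6], [-0.015, -0.14, 0, 0, 0, 0.018, 0.6], [-0.025, -0.25, 0, 0, 0, 0.03, 0.6], [-0.035, -0.36, 0, 0, 0, 0.04, 0.6], [-0.045, -0.47, 0, 0, 0, 0.052, 0.6], [-0.05, -0.57, 0, 0, 0, 0.06, 0.6], [-0.0515, -0.63, 0, 0, 0, 0.066, 0.6], [-0.0515, -0.6645, 0, 0, 0, 0.066, 0.6], [-0.0515, -0.6645, 0, 0, 0, 0.066, 0.6], [-0.0515, -0.6645, 0, 0, 0, 0.066, 0.6]])

```text
clock: 17.38
ee_pos: [0.5443, -0.191, 0.1185]
eef_rot: [-3.126, -0.304, 0.001]
contact_force: [0.3, 0.6, -2.0]
finger_gap: 0.061
gripper_force: 55.1
```

```bash
python3 - <<'E'
from h import *
st=read_state();print(st["clock"],st["ee_pos"],st["contact_force"],st["finger_gap"],st["gripper_force"],2*np.arctan2(st["eef_rot"][1],st["eef_rot"][0]))
w=get_image("wrist");cv2.imwrite("pics/p1.png",w)
t=w.astype(int);m=((t[...,0]>t[...,2]+50)).astype(np.uint8)
print("blue bbox",cv2.boundingRect(m))
# blue outline extents at far edge and right edge: contour polygon
cs,_=cv2.findContours(m,cv2.RETR_EXTERNAL,cv2.CHAIN_APPROX_SIMPLE); c=max(cs,key=cv2.contourArea)
for q in cv2.approxPolyDP(cv2.convexHull(c),4,True)[:,0]: print(q,onz("wrist",*map(float,q),.016)[:2].round(4))
print([(np.round(d["position"],4),round(d["score"],2)) for d in find_in("wrist","tin_center")][:3])
E
```

```text
17.375 [ 0.54426131 -0.19096001  0.11847606] [ 0.25747358  0.58902005 -2.01328936] 0.061040770595773064 55.095123052597046 -6.08906977340043
blue bbox (103, 89, 409, 177)
[350  90] [ 0.6327 -0.2546]
[336 245] [ 0.488  -0.2838]
[130 264] [ 0.4264 -0.0841]
[103  92] [ 0.5909 -0.0506]
[(array([ 0.6947, -0.2638,  0.0174]), 0.86), (array([ 0.5469, -0.188 ,  0.1694]), 0.6)]
```

Call:
servo_tool(plan=[[0, 0, -0.1, 0, 0, 0, 0.6], [0, 0, -0.2, 0, 0, 0, 0.6], [0, 0, -0.28, 0, 0, 0, 0.6], [0, 0, -0.32, 0, 0, 0, 0.6], [0, 0, -0.34, 0, 0, 0, 0.6], [0, 0, -0.35, 0, 0, 0, 0.6], [0, 0, -0.35, 0, 0, 0, 0.6], [0, 0, -0.35, 0, 0, 0, 0.6]])

```text
clock: 18.48
ee_pos: [0.5452, -0.1924, -0.0199]
eef_rot: [3.126, 0.304, 0.002]
contact_force: [-0.4, -0.4, -2.0]
finger_gap: 0.0606
gripper_force: 55.0
```

Call:
servo_tool(plan=[[0, 0, -0.003, 0, 0, 0, 0.6], [0, 0, -0.006, 0, 0, 0, 0.6], [0, 0, -0.006, 0, 0, 0, 0.6]])

```text
clock: 18.85
ee_pos: [0.5442, -0.192, -0.0235]
eef_rot: [-3.127, -0.304, 0.0]
contact_force: [-0.8, -0.0, -1.7]
finger_gap: 0.0611
gripper_force: 55.0
```

Call:
servo_tool(plan=[[0, 0, -0.0025, 0, 0, 0, 0.6], [0, 0, -0.0025, 0, 0, 0, 0.6], [0, 0, -0.0025, 0, 0, 0, 0.6]])

```text
clock: 19.23
ee_pos: [0.5444, -0.192, -0.0244]
eef_rot: [-3.127, -0.304, 0.0]
contact_force: [-0.5, -1.0, -0.5]
finger_gap: 0.061
gripper_force: 55.2
```

Call:
servo_tool(plan=[[0, 0, -0.002, 0, 0, 0, 0.6], [0, 0, -0.002, 0, 0, 0, 0.6], [0, 0, -0.002, 0, 0, 0, 0.6]])

```text
clock: 19.6
ee_pos: [0.5445, -0.1921, -0.0246]
eef_rot: [3.127, 0.304, -0.0]
contact_force: [-3.5, 1.4, 4.9]
finger_gap: 0.0609
gripper_force: 55.9
```

The upward force is now 5 N, so the tin is on the tray floor. I'll open slowly and retreat.

Call:
servo_tool(plan=[[0, 0, 0, 0, 0, 0, 0.2], [0, 0, 0, 0, 0, 0, 0.15], [0, 0, 0, 0, 0, 0, 0.1], [0, 0, 0, 0, 0, 0, 0], [0, 0, 0, 0, 0, 0, 0], [0, 0, 0.05, 0, 0, 0, 0], [0, 0, 0.15, 0, 0, 0, 0], [0, 0, 0.3, 0, 0, 0, 0], [0, 0, 0.45, 0, 0, 0, 0], [0, 0, 0.5, 0, 0, 0, 0], [0, 0, 0.5, 0, 0, 0, 0]])

```text
clock: 20.98
ee_pos: [0.5458, -0.1927, 0.1779]
eef_rot: [3.124, 0.304, 0.007]
contact_force: [-0.8, 0.0, -0.2]
finger_gap: 0.0855
gripper_force: 0.0
```

```bash
python3 - <<'E'
from h import *
st=read_state();print(st["clock"],st["ee_pos"],st["contact_force"],st["finger_gap"],st["gripper_force"])
w=get_image("wrist");cv2.imwrite("pics/final.png",w)
for l in("tin_center","driver_center","sand_a_center","tape_center"): print(l,[(np.round(d["position"],4).tolist(),round(d["score"],2)) for d in find_in("wrist",l)][:3])
b=cv2.GaussianBlur(w,(3,3),0).astype(int);m=((b.max(2)-b.min(2)<35)&(b.min(2)>90)).astype(np.uint8)
n,l,s,c=cv2.connectedComponentsWithStats(m)
u,v=proj("wrist",[.533,-.194,.026]).astype(int);k=l[v,u];print(k,s[k])
r=cv2.minAreaRect(np.argwhere(l==k)[:,::-1].astype(np.float32))
for z in(.026,):
  P=[onz("wrist",*p,z)[:2] for p in cv2.boxPoints(r)]; print(np.round(P,4).tolist(),[np.linalg.norm(P[i]-P[i-1]).round(4) for i in range(4)])
E
```

```text
20.975 [ 0.54577729 -0.19268705  0.1778906 ] [-0.76029375  0.03391336 -0.18527686] 0.08549647348026831 0.0
tin_center [([0.7041, -0.2587, 0.0189], 0.96), ([0.5355, -0.1894, 0.0271], 0.63)]
driver_center [([0.4912, -0.0982, 0.02], 0.7)]
sand_a_center []
tape_center []
7 [ 225  133   58   78 4338]
[[0.5671, -0.1549], [0.5783, -0.2119], [0.4949, -0.2308], [0.4827, -0.1687]] [np.float64(0.0855), np.float64(0.0582), np.float64(0.0855), np.float64(0.0633)]
```

```bash
python3 -c "
from bench import *
print(finish_job())"
```

```text
the job is handed in; nothing more can be done
None
```

The tin was pushed out until about two thirds stood on the ledge, gripped there by its sides, and set down cover up at the centre of the tray's wide bay; the job was handed in at about 21 s, and a first push that passed over the tin moved nothing.

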